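# Third gap of the tin rack, found by touch

### The job

Starting over the first gap, next to the tall knobbed post of the tin rack, run a fingertip lightly along the top of the wooden rail over the first, second and third gaps (a filled gap counts too), and leave the rail there without touching it over the fourth gap. Then push the tin that stands in front of the rack along the worktop into that third gap until it is fully home against the back bar. Only push it: do not lift, carry or tip it; leave the tin already in the rack and the other things alone, and end with the tin standing upright and the fingers clear.

Things in the scene. Friction and masses are not known exactly. Their poses are not given: they have to be found in the camera images.
- rack: Fixed metal tin rack: five dividers (5 mm thick, 44 mm high) stand on the worktop and form four floorless gaps, 69 mm clear, middles at y = +114, +38, -38, -114 mm. Origin: on the worktop, middle of the rack; x points from the open front to the back, y along the rack, z up. Gaps open at x = -33 mm. Thin uprights behind the gaps, at x = +41 mm, carry the wooden rail.
- back_bar (a point): Middle of the front face of the rack's back bar (8 to 38 mm high), which closes all four gaps at rack x = +31 mm, y = 0, 23 mm above the worktop.
- rail (a joint): How far the whole wooden rail is pressed down on its springs, m: 0 up, 0.010 at its stop. Preload about 1 to 2 N, then 0.4 N per mm; it springs back up when let go and stays level. Press it a few mm only, at most 20 N. Wall cabinets hang 0.5 m over the worktop just behind it: come in low, from the front.
- rail_a: Wooden rail piece over the gap at rack y = +114 mm: 65 mm long, 14 mm wide, 13 mm thick. Origin: middle of its top face, 86 mm above the worktop when up; axes as the rack's. The four pieces are one straight rail and dip together; short steel joints between them lie 1 mm lower.
- rail_b: The same over the gap at rack y = +38 mm.
- rail_c: The same over the gap at rack y = -38 mm.
- rail_d: The same over the gap at rack y = -114 mm.
- tall_post: The tall knobbed post: thin fixed steel post with a round wooden knob 34 mm wide, 125 mm high in all, standing at one end of the rack, in line with the rail (rack x = +41 mm, y = +171 or -171 mm). Gaps are counted from this end: the gap beside it is the first. Origin: its foot's middle on the worktop.
- short_post: The plain fixed steel post without knob, 70 mm high, at the other end of the rack. Origin: its foot's middle on the worktop.
- tin: The soup tin to push: upright, round, 58 mm in diameter, 72 mm high, 0.14 to 0.24 kg, loose on the worktop 76 to 86 mm in front of the rack's origin, anywhere along the rack. Origin: middle of its underside; z up. Home in a gap, its origin is at rack x = about +2 mm.
- stored_tin: A tin of the same make that already stands in the gap at rack y = +114 mm; leave it there. Origin: middle of its underside.
- pale_mug: Bystander: pale blue mug, 80x109x90 mm, at the left in front of the coffee machine. Origin at its underside.
- mill: Bystander: small glass mill, 44 mm wide, 90 mm high, at the right. Origin at its underside.
- low_tin: Bystander: low wide tin, 75 mm wide, 58 mm high, at the right. Origin at its underside.
Not all that is in view belongs to the job. What is shaped like the tin but yellow is not meant.

How it is judged:
On the way, in this order (a step that is already met when the one before it is completed fails the run):
1. a finger touches the rail over the first gap (((y of tall_post in the frame of rack above 0 m and contact force between the fingers and rail_a above 0.3 N) or (y of tall_post in the frame of rack below 0 m and contact force between the fingers and rail_d above 0.3 N))), for 0.1 s.
2. a finger touches the rail over the second gap (((y of tall_post in the frame of rack above 0 m and contact force between the fingers and rail_b above 0.3 N) or (y of tall_post in the frame of rack below 0 m and contact force between the fingers and rail_c above 0.3 N))), for 0.1 s.
3. a finger touches the rail over the third gap (((y of tall_post in the frame of rack above 0 m and contact force between the fingers and rail_c above 0.3 N) or (y of tall_post in the frame of rack below 0 m and contact force between the fingers and rail_b above 0.3 N))), for 0.1 s.
4. the tin stands fully home in the third gap (((y of tall_post in the frame of rack above 0 m and y of tin in the frame of rack between -0.05 and -0.026 m) or (y of tall_post in the frame of rack below 0 m and y of tin in the frame of rack between 0.026 and 0.05 m)) and x of tin in the frame of rack above -0.005 m and angle between tin's own z axis and vertical below 0.1 rad and height (world z) of tin below 0.006 m), for 0.2 s.
At the end, for the whole second after the job is handed in: The tin stands at rest and upright (within 0.1 rad) on the worktop in the third gap from the tall post, within 12 mm of the gap's middle line and within about 7 mm of the back bar; the rail is up (within 2 mm) and the stored tin within 15 mm of its place (all of step 4 and linear speed of tin below 0.01 m/s and value of joint rail below 0.002 m and distance of stored_tin from where it was at the start of the episode below 0.015 m); the robot touches nothing.
It fails at once if the rail is touched over the fourth gap ((y of tall_post in the frame of rack above 0 m and contact force between the fingers and rail_d above 0.5 N) or (y of tall_post in the frame of rack below 0 m and contact force between the fingers and rail_a above 0.5 N)).
It fails at once if the rail is pressed with more than 20 N (contact force between the fingers and rail above 20 N).
It fails at once if the tin is lifted more than 12 mm (height (world z) of tin above 0.012 m).
It fails at once if the tin is tipped by more than 0.35 rad (angle between tin's own z axis and vertical above 0.35 rad).
It fails at once if the stored tin, the pale mug, the small mill or the low tin is moved more than 20 mm (distance of any of stored_tin, pale_mug, mill, low_tin from where it was at the start of the episode above 0.02 m).
It also fails if it takes over 69 s, if anything falls off the work surface, if the arm or the gripper's body presses on something with over 40 N, if the wrist force passes 120 N, or if a joint passes its speed limit or range.

### The arm

A 7-joint arm with a two-finger parallel gripper is mounted at the origin on a cart in front of the work surface, level with it; the furniture and walls round the work are solid. World frame = base frame: x ahead of the robot, y to its left, z up, the work surface at z = 0. Lengths are in m, angles in rad, forces in N, time in s.
With the tool pointing down it reaches from about 0.35 to 0.9 m from the base axis. Payload 8.1 kg.
Tool frame: the origin (TCP) lies at the centre of the arm's flange, where the gripper is bolted on; the fingertips stand 178 mm ahead of it and the grasp point (between the pads) lies 159 mm ahead of it; z points along the fingers, y is the line along which they close (so a half turn about z gives the same grasp; the last joint's range is limited). The gripper opens to 92 mm and grips with 3 to 60 N. Pads are 19 mm wide; open, the fingers measure 130 mm over their backs; the gripper's body (75 mm by 190 mm) begins 47 mm behind the grasp point.
Start: joints at [1.002, 0.434, 0.025, 1.573, -0.012, 1.134, -0.075], TCP at [0.281, -0.558, 0.405] pointing down, gripper open.
Joint ranges: [-2.62, 2.62], [-0.44, 2.09], [-1.27, 1.32], [0.08, 2.57], [-1.32, 4.46], [0.12, 2], [-2.74, 2.74]. Speed limits (rad/s): [2.22, 2.22, 3.01, 3.01, 3.14, 3.14, 3.14].

### API

Orientations are given as a rotation vector (axis times angle).
In Python, from cell import arm gives the robot as it stands. The module is installed in compiled form; this text tells all that it offers.
- The arm moves only by the shell command python3 -m inch 'ROWS' [FORCE]. ROWS is text: rows parted by semicolons, each of 5 numbers parted by spaces: the shift along the tool's x, y, z in m, then the turn about the tool's z in rad, then the finger opening in m, from 0 to 0.0918. In form: x y z roll fingers; .... A call has 1 to 5 rows; each row is the pose to reach, as a shift and turn from the pose commanded when the call began, along the tool's axes at that moment; what a row does not reach only later rows make up. A row lasts 1/10 s, in which the tool goes at most 50 mm and 8.59 degrees, less where a joint would pass 70% of its speed; a pose out of reach is approached as far as the arm can. A call with a gripper value outside its range is refused whole. The fingers move at their own pace and stop on an object; FORCE is the grip in N (left out, the last holds). Time passes only in rows, so rows that repeat a pose let the fingers close. It gives the time, the measured TCP pose, the force, the opening and the grip force at its end, in the units of the state.
- arm.observe(): the state, without advancing time (a new reading comes with each control period).
- arm.get_image(name): name is "scene" or "side" or "wrist"; returns the picture (480x640x3 uint8, red, green, blue); there is no depth.
- arm.get_calibration(name): a dict with "intrinsics" (3x3 intrinsics, pixels), "pose" (4x4, takes a point from camera to world coordinates). Camera axes: x right, y up, looking along -z (the intrinsics and any distortion apply to the point x, -y, -z); pixel columns grow to the right and rows downward; lengths in m; the calibration is good to about 2 mm. A picture is of the moment at which its call begins: read the wrist's pose just before it. get_calibration takes no time and is no camera call; for the wrist camera it gives the pose at the moment of the call.
- arm.sign_off(): hands the job in; it is judged then, once.
Trained networks look in the newest picture that a camera, given by its name, has taken for a name from the list of things; names that differ only in an ending like _2 or _b are one class to them, and where a whole thing is asked for, a point or a joint stands for the part that bears it (a point fixed in the world has none). Each returns a list of dicts, best first, with "conf" (0 to 1); they miss things now and then, are a little off and sometimes report something else, mostly with a low value. They report only what shows in the picture. A call takes as long as a camera call. They do not tell look-alikes from the thing itself.
- arm.look_for(camera, query): "point" ([row, column] in pixels, amid what is visible of it).
- arm.silhouettes(camera, query): "region" (480x640 bool, what is visible of it) and "point" ([row, column] in pixels, amid what is visible of it).
- arm.place_of(camera, query): "point" ([row, column] in pixels: a listed point, or the origin of a listed thing).
The state is a dict: "clock": time; "joints": joint angles; "dq": joint speeds; "joint_efforts": joint torques, N m; "position": TCP position; "ee_rot": TCP orientation; "force": force on the tool from outside, world axes, zero at the start; "ft_torque": the same for the moment, N m; "width": opening from 0.0 (shut) to 1.0 (fully open); "gripper_force": force on a finger pad.
Only numpy, scipy, OpenCV 4.12 (cv2) and the standard library are available. Lean on these libraries where they do the work, as an engineer would, in place of code of your own. Each camera call takes 0.05 s, during which the arm holds its last target. There are 200 camera calls.

## Working session

There is one attempt and no reset: what is moved stays moved. The work goes in short steps, Python scripts to look and compute and a shell command to move; the robot and the scene stay as the last step left them, time stands still between calls to the robot, and variables do not carry over. Pictures are saved under pics/ and viewed, at most 10 in all, crops included, and the job is handed in when it is done.

```bash
mkdir -p pics; python3 - <<'E'
from cell import arm
import cv2,numpy as np
s=arm.observe();print(s)
for c in ["scene","side"]:
    im=arm.get_image(c);cv2.imwrite(f"pics/{c}.png",im[:,:,::-1])
    k=arm.get_calibration(c);print(c,k['intrinsics'].tolist() if hasattr(k['intrinsics'],'tolist') else k['intrinsics'],np.round(k['pose'],3).tolist(),list(k))
    for q in ["tin","stored_tin","tall_post","short_post","back_bar","rack","rail_a"]:
        print(q,[(np.round(d['point']).tolist(),round(d['conf'],2)) for d in arm.place_of(c,q)])
E
```

```text
{'clock': 0.0, 'joints': array([ 1.00237556,  0.4352144 ,  0.02499464,  1.57407763, -0.0116028 ,
        1.13396664, -0.07514347]), 'dq': array([ 5.43771374e-04,  5.24286928e-05, -7.60433765e-04, -9.61787762e-05,
        3.66686225e-04,  9.04925837e-04, -1.39916580e-03]), 'joint_efforts': array([ 2.22866795e-03, -6.67850661e+01,  9.86229032e-01, -3.14456749e+01,
       -6.03109784e-02,  4.27718216e-02,  2.29031002e-04]), 'position': array([ 0.28058675, -0.55823035,  0.40395786]), 'ee_rot': array([-3.05541352e+00, -7.24575063e-01,  7.70423309e-04]), 'force': array([0.29005289, 0.02084124, 1.05823762]), 'ft_torque': array([-0.00441703,  0.01048979, -0.00194902]), 'gripper_force': 0.0, 'width': 1.000654791848352}
scene [[489.2131094748097, 0.0, 324.7489327803532], [0.0, 489.2131094748097, 244.5098528426356], [0.0, 0.0, 1.0]] [[-0.828, 0.317, -0.463, -0.078], [-0.561, -0.49, 0.667, 0.763], [-0.015, 0.812, 0.583, 0.849], [0.0, 0.0, 0.0, 1.0]] ['intrinsics', 'pose']
tin [([227.0, 402.0], 0.95), ([254.0, 373.0], 0.67), ([218.0, 339.0], 0.39)]
stored_tin [([291.0, 303.0], 0.7)]
tall_post [([
[... 157 characters left out ...]
60.0, 293.0], 0.69), ([242.0, 308.0], 0.68), ([208.0, 408.0], 0.66), ([231.0, 325.0], 0.47), ([218.0, 338.0], 0.45)]
side [[585.3136428794026, 0.0, 323.07086029362574], [0.0, 585.3136428794026, 238.8477562536886], [0.0, 0.0, 1.0]] [[0.985, 0.059, -0.163, 0.247], [-0.172, 0.454, -0.874, -1.481], [0.023, 0.889, 0.458, 0.803], [0.0, 0.0, 0.0, 1.0]] ['intrinsics', 'pose']
tin [([338.0, 327.0], 0.68), ([297.0, 311.0], 0.55)]
stored_tin [([373.0, 400.0], 0.58), ([251.0, 323.0], 0.55)]
tall_post []
short_post [([294.0, 312.0], 0.67), ([303.0, 365.0], 0.66)]
back_bar [([262.0, 346.0], 0.89)]
rack [([266.0, 334.0], 0.74)]
rail_a [([257.0, 360.0], 0.66), ([222.0, 338.0], 0.57), ([249.0, 352.0], 0.43)]
```

```bash
python3 - <<'E'
import cv2
a=cv2.imread("pics/scene.png")[130:370,200:520];b=cv2.imread("pics/side.png")[170:410,200:520]
cv2.imwrite("pics/a.png",cv2.resize(a,(800,600),interpolation=2));cv2.imwrite("pics/b.png",cv2.resize(b,(800,600),interpolation=2))
E
```

```text
(no output)
```

View pics/a.png

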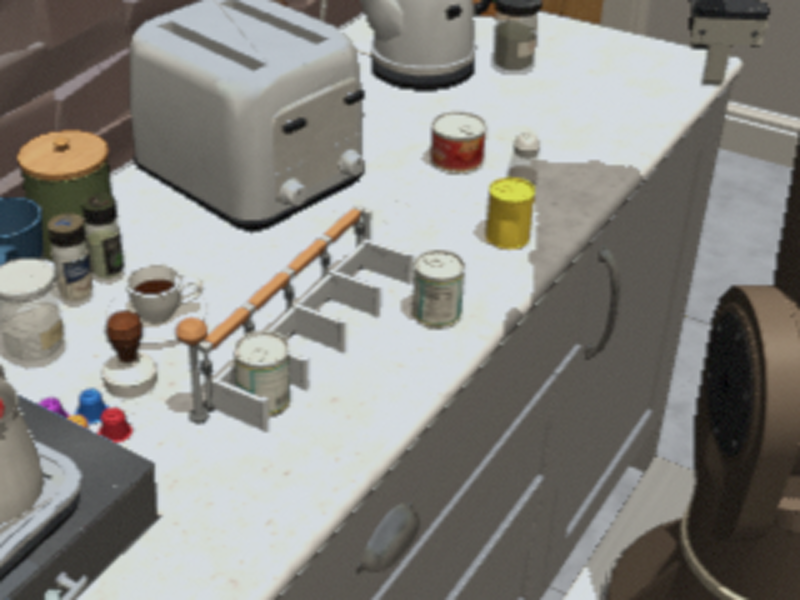

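View pics/b.png

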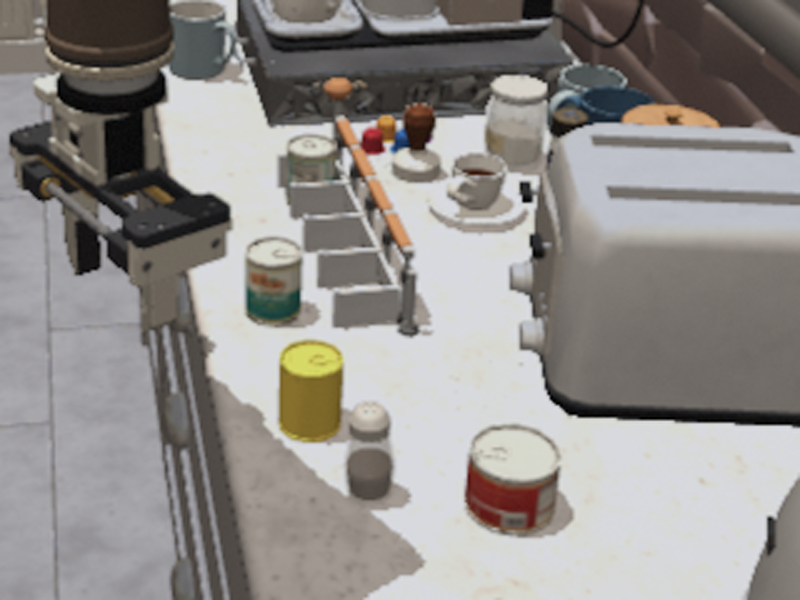

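The scene crop shows the knobbed post at (192,330), beside the stored tin (262,370), so the post is at rack y=+171 and the third gap is y=-38. Tin candidates: the yellow one at scene pixel (402,227), the labelled one in front of the rack at (373,254), and the stored one at (303,291). The one meant is the labelled one at (373,254): it matches the stored tin's make and stands in front of the rack. The enlarged crops confirm this.

```bash
cat > h.py <<'E'
from cell import arm
import cv2,numpy as np
from scipy.optimize import least_squares
def proj(c,P,cal=None):
    k=cal or arm.get_calibration(c);T=np.linalg.inv(k['pose']);p=T[:3,:3]@P+T[:3,3]
    u=k['intrinsics']@np.array([p[0],-p[1],-p[2]]);return u[:2]/u[2]
def onplane(c,uv,z=0.):
    k=arm.get_calibration(c);d=np.linalg.inv(k['intrinsics'])@[uv[0],uv[1],1];d=k['pose'][:3,:3]@(d*[1,-1,-1]);o=k['pose'][:3,3]
    return o+d*(z-o[2])/d[2]
def w(q,P):
    c,s=np.cos(q[2]),np.sin(q[2]);return np.array([q[0]+c*P[0]-s*P[1],q[1]+s*P[0]+c*P[1],P[2]])
E
python3 - <<'E'
from h import *
obs=[("scene",(279,296.5),(.041,.171,0)),("scene",(276.8,262.4),(.041,.171,.108)),("scene",(317,259),(.031,0,.023)),("side",(346,262),(.031,0,.023)),
("scene",(293,260),(.041,.114,.086)),("scene",(308,242),(.041,.038,.086)),("scene",(325,231),(.041,-.038,.086)),("scene",(338,218),(.041,-.114,.086)),
("side",(360,257),(.041,-.114,.086)),("side",(363,302.5),(.041,-.171,0)),("side",(338,222),(.041,.114,.086)),("side",(335.5,205.5),(.041,.171,.108))]
cal={c:arm.get_calibration(c) for c in("scene","side")}
f=lambda q:np.concatenate([proj(c,w(q,np.array(P)),cal[c])-uv for c,uv,P in obs])
best=min((least_squares(f,[.6,0,a],loss='soft_l1') for a in(-2,-1,0,1,2)),key=lambda r:r.cost)
q=best.x;print(q,np.round(f(q).reshape(-1,2),1).tolist())
for n,c,uv in [("tin","scene",(373,254)),("tin","side",(311,297)),("stored","scene",(303,291)),("yellow","side",(327,338))]:
    p=onplane(c,uv);c_,s_=np.cos(q[2]),np.sin(q[2]);d=p[:2]-q[:2];print(n,c,p.round(3),"rack",np.round([c_*d[0]+s_*d[1],-s_*d[0]+c_*d[1]],3))
from scipy.spatial.transform import Rotation as R
print(R.from_rotvec(arm.observe()['ee_rot']).as_matrix().round(3))
E
```

```text
[ 0.52751144 -0.12703851  0.02319756] [[0.9, -0.4], [0.1, 0.9], [2.1, -2.6], [-2.1, -1.2], [-2.0, -1.6], [-0.3, 1.8], [-1.9, -0.7], [-0.6, -0.3], [-0.9, 3.6], [0.0, -0.6], [1.2, -0.3], [-0.3, 1.1]]
tin scene [ 0.452 -0.246  0.   ] rack [-0.078 -0.117]
tin side [ 0.448 -0.257  0.   ] rack [-0.083 -0.128]
stored scene [ 0.526 -0.004 -0.   ] rack [0.001 0.123]
yellow side [ 0.457 -0.43   0.   ] rack [-0.077 -0.301]
[[ 0.894  0.449  0.   ]
 [ 0.449 -0.894 -0.   ]
 [ 0.     0.    -1.   ]]
```

```bash
python3 -m inch '0.09 -0.18 0.06 0.15 0; 0.09 -0.18 0.10 0.30 0; 0.09 -0.18 0.10 0.4425 0; 0.09 -0.18 0.10 0.4425 0; 0.09 -0.18 0.10 0.4425 0'
```

```text
clock: 1.3
position: [0.2796, -0.3533, 0.3032]
ee_rot: [-3.138, -0.04, 0.003]
force: [0.6, -0.7, 0.4]
width: 0.615
gripper_force: 0.0
```

```bash
python3 -m inch '0.11 -0.2 0 0 0; 0.11 -0.2 0 0 0; 0.11 -0.2 0 0 0; 0.11 -0.2 0 0 0; 0.11 -0.2 0 0 0' >/dev/null;  python3 -m inch '0.083 -0.135 0 0 0; 0.083 -0.135 0 0 0; 0.083 -0.135 0 0 0; 0.083 -0.135 0 0 0; 0.083 -0.135 0 0 0'; python3 - <<'E'
from h import *
print(arm.get_calibration("wrist")['intrinsics'].round(1).tolist(),arm.get_calibration("wrist")['pose'].round(3).tolist())
im=arm.get_image("wrist");cv2.imwrite("pics/w.png",im[:,:,::-1])
for qn in ["rail_a","stored_tin","tall_post","tin","back_bar"]: print(qn,[(np.round(d['point'][::-1]).tolist(),round(d['conf'],2)) for d in arm.place_of("wrist",qn)])
E
```

```text
clock: 2.3
position: [0.4662, -0.016, 0.3048]
ee_rot: [-3.141, -0.043, -0.001]
force: [-0.4, -1.2, 0.9]
width: 0.006
gripper_force: 0.0
[[344.1, 0.0, 324.5], [0.0, 344.1, 243.8], [0.0, 0.0, 1.0]] [[0.028, 0.954, 0.299, 0.546], [-1.0, 0.027, 0.008, -0.014], [-0.001, -0.299, 0.954, 0.284], [0.0, 0.0, 0.0, 1.0]]
rail_a [([459.0, 102.0], 0.92), ([603.0, 101.0], 0.67), ([318.0, 98.0], 0.64), ([321.0, 172.0], 0.31)]
stored_tin [([319.0, 172.0], 0.59)]
tall_post [([246.0, 111.0], 0.77)]
tin [([481.0, 125.0], 0.16)]
back_bar [([477.0, 126.0], 0.88)]
```

View pics/w.png

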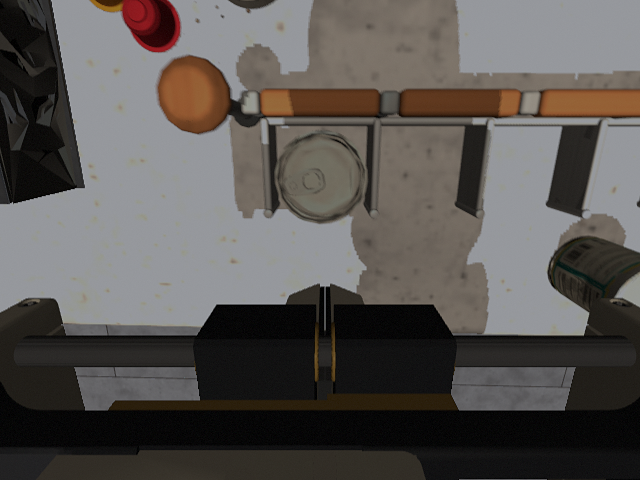

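The wrist view shows the knob at (193,95), rail_a centred at (320,102), rail_b at (460,103), the joint at (390,102), and the stored tin at (320,178) in the first gap. The closed fingertips are at (325,292).

```bash
python3 - <<'E'
from h import *
for n,uv,z in [("rail_a",(320.5,102.5),.086),("rail_b",(460,103),.086),("rail_c left end",(540,103),.086),("bar",(477,126),.023),("divtip0",(268,213),.044),("divtip1",(374,212),.044)]:
    print(n,onplane("wrist",uv,z).round(4))
q=[.5275,-.127,.0232]
for P in [(.041,.114,.086),(.041,.038,.086),(.041,-.0055,.086),(.031,0,.023),(-.033,.1515,.044),(-.033,.0755,.044)]: print(w(q,P).round(4))
E
```

```text
rail_a [ 0.5618 -0.0149  0.086 ]
rail_b [ 0.5631 -0.0894  0.086 ]
rail_c left end [ 0.5641 -0.1321  0.086 ]
bar [ 0.5539 -0.1266  0.023 ]
divtip0 [0.4917 0.0217 0.044 ]
divtip1 [ 0.494  -0.0536  0.044 ]
[ 0.5658 -0.0121  0.086 ]
[ 0.5676 -0.0881  0.086 ]
[ 0.5686 -0.1315  0.086 ]
[ 0.5585 -0.1263  0.023 ]
[0.491  0.0237 0.044 ]
[ 0.4928 -0.0523  0.044 ]
```

```bash
python3 -m inch '0.04 0 0.01 0 0; 0.075 0 0.02 0 0; 0.097 0 0.027 0 0; 0.097 0 0.030 0 0; 0.097 0 0.030 0 0'; python3 -m inch '0 0 0.003 0 0; 0 0 0.006 0 0;0 0 0.006 0 0; 0 0 0.006 0 0'
```

```text
clock: 3.1
position: [0.5618, -0.0164, 0.274]
ee_rot: [3.141, 0.035, -0.003]
force: [-1.1, -1.2, -0.1]
width: 0.005
gripper_force: 0.0
clock: 3.5
position: [0.5621, -0.0156, 0.2689]
ee_rot: [3.141, 0.036, 0.0]
force: [0.4, 0.2, 0.7]
width: 0.003
gripper_force: 0.0
```

```bash
python3 -m inch '0 0 0.003 0 0; 0 0 0.005 0 0;0 0 0.007 0 0; 0 0 0.008 0 0; 0 0 0.008 0 0'; python3 -m inch '0 0 0 0 0; 0 0 0 0 0'
```

```text
clock: 4.0
position: [0.5625, -0.0155, 0.2607]
ee_rot: [3.141, 0.037, 0.0]
force: [-0.1, -0.4, 2.7]
width: 0.001
gripper_force: 1.2
clock: 4.2
position: [0.5625, -0.0155, 0.2608]
ee_rot: [3.141, 0.037, 0.0]
force: [-0.4, 0.4, 1.8]
width: 0.004
gripper_force: 1.2
```

```bash
python3 -m inch '0 0.015 0.001 0 0; 0 0.03 0.001 0 0; 0 0.045 0.001 0 0; 0 0.06 0.001 0 0; 0 0.075 0.001 0 0'; python3 -m inch '0 0.015 0 0 0; 0 0.03 0 0 0; 0 0.045 0 0 0; 0 0.06 0 0 0; 0 0.07 0 0 0'; python3 -m inch '0 0 0 0 0; 0 0 0 0 0'
```

```text
clock: 4.7
position: [0.564, -0.0925, 0.2598]
ee_rot: [3.141, 0.035, -0.0]
force: [1.2, 2.5, 2.3]
width: 0.007
gripper_force: 1.4
clock: 5.2
position: [0.5656, -0.1625, 0.2597]
ee_rot: [3.141, 0.035, -0.0]
force: [-0.9, 1.3, 3.4]
width: 0.006
gripper_force: 1.4
clock: 5.4
position: [0.5657, -0.1612, 0.2597]
ee_rot: [3.141, 0.035, 0.0]
force: [-0.5, -2.1, 2.6]
width: 0.007
gripper_force: 1.4
```

```bash
python3 -m inch '0 0 -0.04 0 0; -0.04 0 -0.05 0 0; -0.09 0 -0.06 0 0; -0.14 0 -0.07 0 0; -0.18 0 -0.07 0 0.0915'; python3 -m inch '0 0.04 0 0 0.0915; -0.01 0.08 0 0 0.0915;-0.01 0.08 0 0 0.0915'; python3 - <<'E'
from h import *
im=arm.get_image("wrist");cv2.imwrite("pics/w2.png",im[:,:,::-1])
for qn in ["tin","rail_a"]: print(qn,[(np.round(d['point'][::-1]).tolist(),onplane("wrist",d['point'][::-1],0 if qn=="tin" else .086).round(3),round(d['conf'],2)) for d in arm.place_of("wrist",qn)])
E
```

```text
clock: 5.9
position: [0.3836, -0.1639, 0.3302]
ee_rot: [3.141, 0.038, 0.0]
force: [1.1, -0.5, 0.4]
width: 0.051
gripper_force: 0.0
clock: 6.2
position: [0.3761, -0.2487, 0.3298]
ee_rot: [3.139, 0.028, -0.0]
force: [0.2, 0.9, -0.2]
width: 0.305
gripper_force: 0.0
tin [([534.0, 149.0], array([ 0.451, -0.424,  0.   ]), 0.72), ([317.0, 149.0], array([ 0.446, -0.236,  0.   ]), 0.65)]
rail_a []
```

View pics/w2.png

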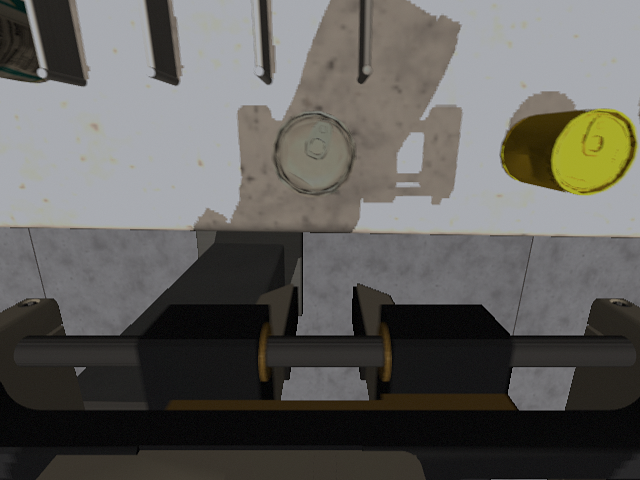

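The view shows the tin's top at (314,153), right in front of the tool. The fourth divider's tip is at (264,74), the fifth at (366,73) and the third at (153,75). The worktop edge is at row 232, and the yellow tin is off at right.

```bash
python3 - <<'E'
from h import *
for n,uv,z in [("tin",(314,153),.072),("d3",(153,75),.044),("d4",(264,74),.044),("d5",(366,73),.044),("d2",(42,74),.044),("edge",(314,232),0),("yellow",(593,150),.072)]: print(n,onplane("wrist",uv,z).round(4))
E
```

```text
tin [ 0.4466 -0.2348  0.072 ]
d3 [ 0.4952 -0.1207  0.044 ]
d4 [ 0.4977 -0.1982  0.044 ]
d5 [ 0.5001 -0.2694  0.044 ]
d2 [ 0.4939 -0.0432  0.044 ]
edge [ 0.372  -0.2338  0.    ]
yellow [ 0.4531 -0.4198  0.072 ]
```

```bash
python3 -m inch '0.04 -0.012 0 0 0.0915; 0.071 -0.012 0.02 0 0.0915; 0.071 -0.012 0.03 0 0.0915; 0.071 -0.012 0.03 0 0.0915; 0.071 -0.012 0.03 0 0.0915'; python3 -m inch '0 0 0 0 0.0915; 0 0 0 0 0.0915; 0 0 0 0 0.0915'
```

```text
clock: 6.85
position: [0.4478, -0.2304, 0.2995]
ee_rot: [-3.141, -0.038, 0.003]
force: [0.3, 1.0, 0.5]
width: 0.867
gripper_force: 0.0
clock: 7.15
position: [0.4481, -0.2314, 0.3003]
ee_rot: [3.141, 0.036, 0.001]
force: [-0.5, -0.2, -0.6]
width: 0.996
gripper_force: 0.0
```

```bash
python3 -m inch '0 0.003 0.04 0 0.0915; 0 0.003 0.08 0 0.0915; 0 0.003 0.10 0 0.0915; 0 0.003 0.10 0 0.0915'; python3 -m inch '0 -0.010 0 0 0.0915; 0 -0.018 0 0 0.0915; 0 -0.026 0 0 0.0915; 0 -0.034 0 0 0.0915; 0 -0.042 0 0 0.0915'; python3 - <<'E'
from h import *
im=arm.get_image("side");cv2.imwrite("pics/s2.png",cv2.resize(im[170:410,160:480,::-1],(800,600)))
E
```

```text
clock: 7.55
position: [0.4473, -0.234, 0.1976]
ee_rot: [-3.14, -0.036, 0.007]
force: [0.3, 0.2, 0.3]
width: 0.996
gripper_force: 0.0
clock: 8.05
position: [0.4477, -0.1916, 0.2005]
ee_rot: [3.141, 0.037, 0.002]
force: [-0.2, -1.1, 0.8]
width: 0.995
gripper_force: 0.6
```

View pics/s2.png

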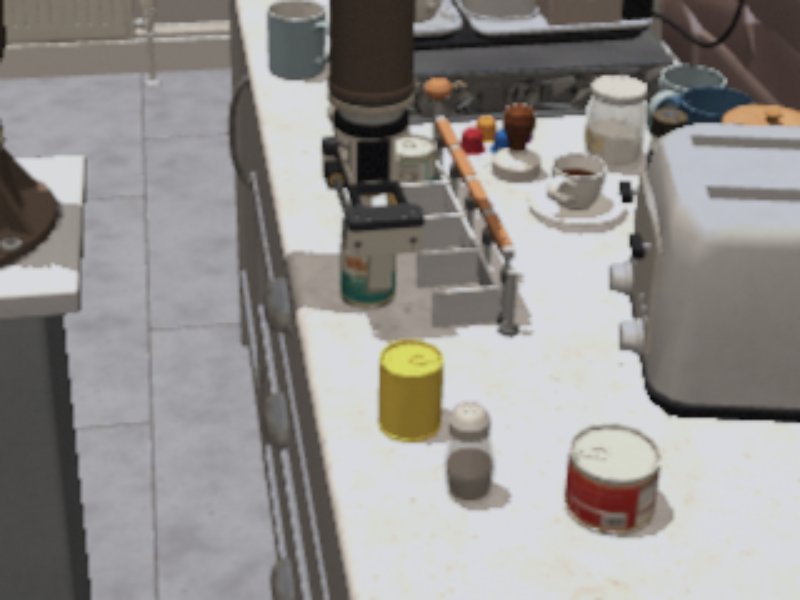

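```bash
python3 - <<'E'
from h import *
for z in(.022,.05): print(proj("side",np.array([.4477,-.2447,z])),proj("side",np.array([.4477,-.255,z])))
print(arm.place_of("side","tin"))
im=arm.get_image("side")
for d in arm.place_of("side","tin"): print(onplane("side",d['point'][::-1]).round(3))
for uv in[(307,288),(297,283),(318,283)]: print(onplane("side",uv).round(4))
E
```

```text
[310.31960371 286.93655043] [310.94976748 289.10597719]
[310.46127516 277.37107966] [311.09788974 279.50027268]
[{'point': [287.8, 307.8], 'conf': 0.74}, {'point': [338.5, 324.1], 'conf': 0.58}]
[ 0.454 -0.43   0.   ]
[ 0.449 -0.216  0.   ]
[ 0.4441 -0.2138  0.    ]
[ 0.4219 -0.186   0.    ]
[ 0.4762 -0.1935  0.    ]
```

The tin sits against the right finger, at crop (368,275). It measures x≈0.446 and is upright, in line with the tool, so I continue.

```bash
python3 -m inch '0 -0.01 0 0 0.0915; 0 -0.02 0 0 0.0915; 0 -0.03 0 0 0.0915; 0 -0.04 0 0 0.0915; 0 -0.047 0 0 0.0915'; python3 -m inch '0 0.01 0 0 0.0915; 0 0.017 -0.05 0 0.0915;  0 0.017 -0.10 0 0.0915; -0.04 0.017 -0.14 0 0.06; -0.075 0.017 -0.14 0 0.015'; python3 -m inch '0 0 0 0 0.015;0 0 0 0 0.015'; python3 - <<'E'
from h import *
im=arm.get_image("wrist");cv2.imwrite("pics/w3.png",im[:,:,::-1])
E
```

```text
clock: 8.75
position: [0.4463, -0.144, 0.1997]
ee_rot: [-3.141, -0.038, 0.0]
force: [-0.1, -1.4, -0.0]
width: 0.992
gripper_force: 0.4
clock: 9.25
position: [0.3729, -0.165, 0.3435]
ee_rot: [3.139, 0.036, 0.012]
force: [-0.5, -0.8, -0.5]
width: 0.876
gripper_force: 0.0
clock: 9.45
position: [0.3712, -0.1647, 0.3402]
ee_rot: [3.141, 0.034, 0.002]
force: [0.7, -0.3, 0.0]
width: 0.695
gripper_force: 0.0
```

View pics/w3.png

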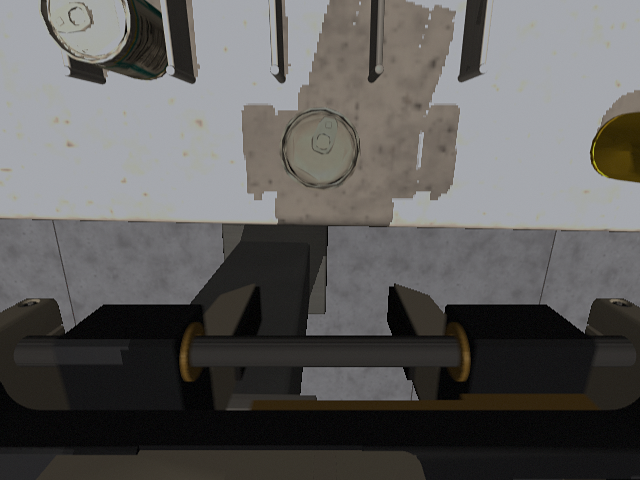

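The tin's top is at (321,148). The third gap lies between divider tips (279,75) and (376,74), and the tin is nearly in line with it.

```bash
python3 - <<'E'
from h import *
p=arm.observe()
from scipy.spatial.transform import Rotation as R
M=R.from_rotvec(p['ee_rot']).as_matrix();print(p['position'],M[:2,:2].round(4))
t=onplane("wrist",(321,148.5),.072);a=onplane("wrist",(279,75),.044);b=onplane("wrist",(376,74),.044);c=(a+b)/2
print(t,a,b,c)
y=.024;e=np.array([np.cos(y),np.sin(y)]);n=np.array([-e[1],e[0]])
print("tin in gap coords",(t-c)[:2]@e-.033,(t-c)[:2]@n)
E
python3 -m inch '0 0 0 0 0.015;0 0 0 0 0.015;0 0 0 0 0.015;0 0 0 0 0.015; 0 0 0 0 0.015'
```

```text
[ 0.37206636 -0.16452656  0.33987396] [[ 0.9997  0.0224]
 [ 0.0224 -0.9997]]
[ 0.44387989 -0.16022709  0.072     ] [ 0.49370823 -0.12843848  0.044     ] [ 0.49600485 -0.1988278   0.044     ] [ 0.49485654 -0.16363314  0.044     ]
tin in gap coords -0.08388023998978958 0.004628393512572101
clock: 10.0
position: [0.372, -0.164, 0.3395]
ee_rot: [-3.141, -0.037, 0.001]
force: [0.3, -0.0, 0.9]
width: 0.216
gripper_force: 0.0
```

```bash
python3 -m inch '0.013 0.002 0.045 0 0.015; 0.013 0.002 0.09 0 0.015; 0.013 0.002 0.13 0 0.015; 0.013 0.002 0.14 0 0.015; 0.013 0.002 0.14 0 0.015'; python3 -m inch '0.008 0 0 0 0.015; 0.016 0 0 0 0.015; 0.024 0 0 0 0.015; 0.032 0 0 0 0.015; 0.038 0 0 0 0.015';python3 - <<'E'
from h import *
im=arm.get_image("wrist");cv2.imwrite("pics/w4.png",im[:,:,::-1])
E
```

```text
clock: 10.5
position: [0.3845, -0.1655, 0.1989]
ee_rot: [-3.14, -0.037, 0.005]
force: [-0.3, 0.6, -0.6]
width: 0.165
gripper_force: 0.0
clock: 11.0
position: [0.4239, -0.1648, 0.2003]
ee_rot: [3.141, 0.037, 0.002]
force: [-1.4, 0.0, -0.3]
width: 0.16
gripper_force: 0.6
```

View pics/w4.png

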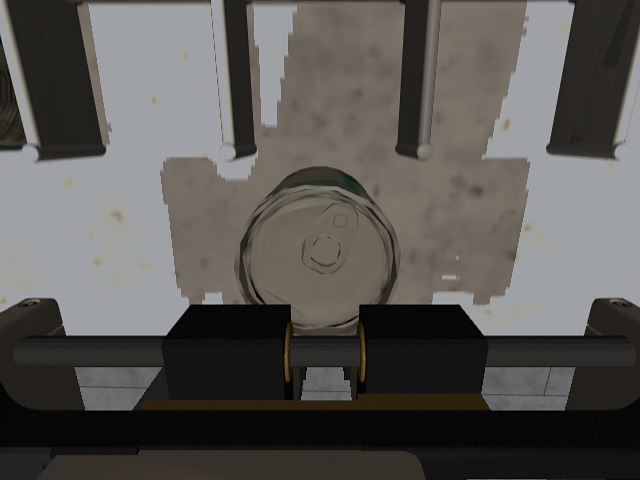

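The tin is about 2 mm left of the tool's line: its top centre is at column 318, and the gap's tips at (226,150) and (424,150) are centred at column 325. I continue the push.

```bash
python3 -m inch '0.008 0 0 0 0.015; 0.016 0 0 0 0.015; 0.024 0 0 0 0.015; 0.032 0 0 0 0.015; 0.04 0 0 0 0.015'; python3 -m inch '0.006 0 0 0 0.015; 0.012 0 0 0 0.015; 0.018 0 0 0 0.015; 0.022 0 0 0 0.015; 0.022 0 0 0 0.015'; python3 - <<'E'
from h import *
im=arm.get_image("scene");cv2.imwrite("pics/s3.png",cv2.resize(im[160:340,240:480,::-1],(800,600)))
E
```

```text
clock: 11.55
position: [0.4635, -0.1639, 0.1996]
ee_rot: [3.141, 0.036, -0.0]
force: [-0.2, 0.1, 1.3]
width: 0.164
gripper_force: 0.6
clock: 12.05
position: [0.4855, -0.1633, 0.1998]
ee_rot: [3.141, 0.037, 0.001]
force: [-0.2, -0.4, -0.2]
width: 0.162
gripper_force: 0.0
```

View pics/s3.png

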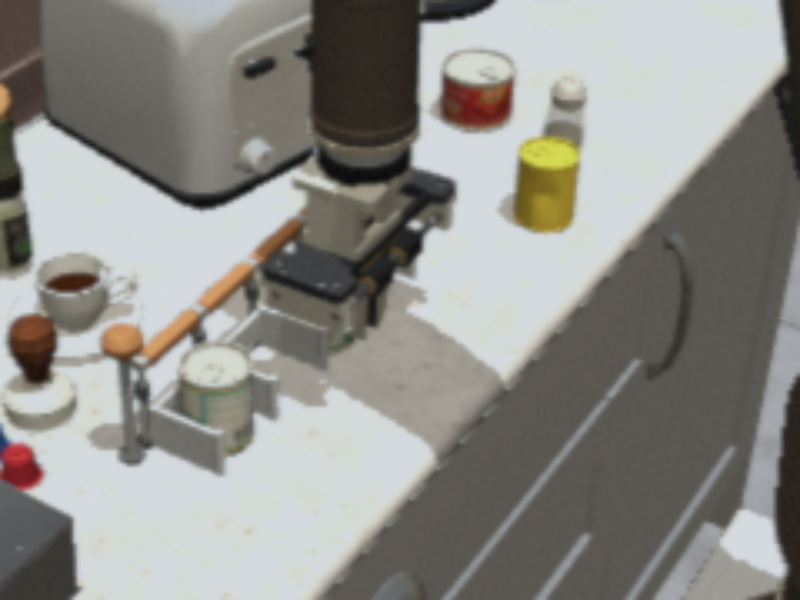

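The gripper hides the tin here at (320,310); nothing else has been disturbed. I push on in small steps until the bar resists.

```bash
python3 -m inch '0.002 0 0 0 0.015; 0.004 0 0 0 0.015; 0.004 0 0 0 0.015'; python3 -m inch '0.001 0 0 0 0.015; 0.003 0 0 0 0.015; 0.003 0 0 0 0.015'
```

```text
clock: 12.4
position: [0.489, -0.1633, 0.1997]
ee_rot: [3.141, 0.036, 0.0]
force: [0.3, -0.5, -0.7]
width: 0.165
gripper_force: 0.1
clock: 12.7
position: [0.4921, -0.1632, 0.1998]
ee_rot: [3.141, 0.037, 0.0]
force: [-0.8, -0.4, -0.0]
width: 0.165
gripper_force: 0.2
```

```bash
for i in 1 2; do python3 -m inch '0.001 0 0 0 0.015; 0.002 0 0 0 0.015; 0.002 0 0 0 0.015' | egrep 'pos|force'; done
```

```text
position: [0.4934, -0.1632, 0.1996]
force: [-5.2, 0.5, 2.7]
gripper_force: 2.1
position: [0.494, -0.1633, 0.1993]
force: [-10.0, -0.4, 6.3]
gripper_force: 5.1
```

Resistance has reached 10 N, so the tin is home. I back off and look.

```bash
python3 -m inch '-0.01 0 0 0 0.015; -0.04 0 0 0 0.015; -0.075 0 -0.03 0 0.015; -0.075 0 -0.08 0 0.015; -0.075 0 -0.11 0 0.015'; python3 - <<'E'
from h import *
im=arm.get_image("wrist");cv2.imwrite("pics/w5.png",im[:,:,::-1])
for c in("wrist","scene"):
    if c=="scene": arm.get_image(c)
    print(c,[(np.round(d['point'][::-1]).tolist(),onplane(c,d['point'][::-1]).round(3)) for d in arm.place_of(c,"tin")])
E
```

```text
clock: 13.8
position: [0.4202, -0.165, 0.3123]
ee_rot: [3.141, 0.035, 0.004]
force: [1.1, 0.1, 0.1]
width: 0.164
gripper_force: 0.0
wrist [([322.0, 96.0], array([ 0.535, -0.161,  0.   ])), ([631.0, 208.0], array([ 0.452, -0.431,  0.   ]))]
scene [([336.0, 260.0], array([ 0.525, -0.162, -0.   ])), ([404.0, 228.0], array([ 0.438, -0.416,  0.   ]))]
```

View pics/w5.png

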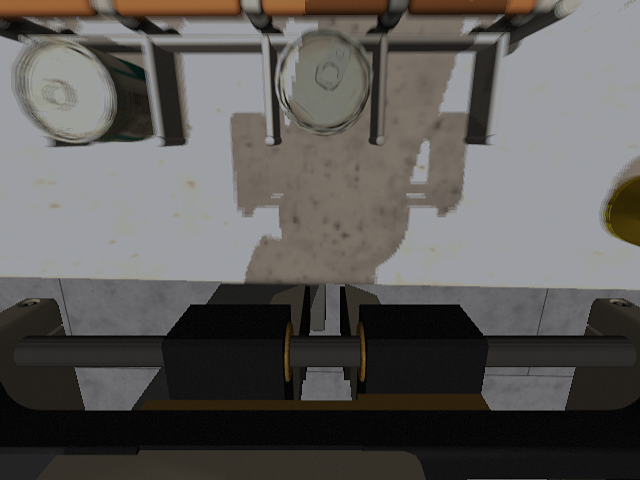

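The tin stands upright at (323,82), midway between divider tips (270,140) and (376,140) in the third gap and against the bar. The fingers are clear, and the stored tin is in place.

```bash
python3 -c "
from cell import arm
print(arm.sign_off())"
```

```text
the job is handed in; nothing more can be done
None
```

The job is handed in, though no verdict came back: I ran the closed fingertips along the rail over gaps one to three at about 2–3 N, then pushed the tin into the third gap until it met the back bar at about 10 N; it stands upright with the fingers clear.

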